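# Close and pin the plate-sealing jig, and hold it shut

## Robot

A 6-joint arm with a two-finger parallel gripper is mounted at the origin on the work surface. World frame = base frame: x ahead of the robot, y to its left, z up, the work surface at z = 0. Lengths are in mm, angles in rad, forces in N, time in s.
With the tool pointing down it reaches from about 300 to 850 mm from the base axis. Payload 5.4 kg.
Tool frame: the origin (TCP) lies midway between the tips of the shut fingers; the grasp point (between the pads) lies manip.grasp_offset behind it (manip.grasp_offset is the distance from the TCP to the grasp point, in mm); z points along the fingers, y is the line along which they close (so a half turn about z gives the same grasp; the last joint's range is limited). The gripper opens to 85 mm and grips with 20 to 120 N. Pads are 22 mm wide; open, the fingers measure 114 mm over their backs; the gripper's body (76 mm by 85 mm) begins 54 mm behind the grasp point. The pads swing forward as they close: fully open they stand 13 mm farther back than shut.
Start: joints at [0.933, 0.158, 1.597, -0, 1.386, -0.21], TCP at [238.558, 523.16, 231.299] pointing down, gripper open.
Joint ranges: [-2.91, 2.91], [-0.94, 2.29], [0.18, 2.7], [-1.29, 4.43], [0.17, 2.64], [-3, 3]. Speed limits (rad/s): [2.57, 2.57, 3.14, 3.14, 3.14, 3.14].

## Interface

Orientations are given as a rotation vector (axis times angle).
In Python, from station import manip gives the robot as it stands.
- The arm moves only by the shell command python3 -m handwheel 'ROWS'. ROWS is JSON, a list of rows, each a list of 3 entries, a list of its own where there are three numbers: the shift along the tool's x, y, z in m, then the turn, a rotation vector about the tool's x, y, z in rad, then the closure, from -1 (fully open) to 1 (shut). In form: [[[dx, dy, dz], [rx, ry, rz], jaw], ...]. A call has 1 to 20 rows; each row is the pose to reach, as a shift and turn from the pose commanded when the call began, along the tool's axes at that moment; what a row does not reach only later rows make up. A row lasts 1/8 s, in which the tool goes at most 62.5 mm and 10.7 degrees, less where a joint would pass 70% of its speed; a pose out of reach is approached as far as the arm can. A call with a gripper value outside its range is refused whole. The fingers move at their own pace and stop on an object; the grip force is fixed at half the most. Time passes only in rows, so rows that repeat a pose let the fingers close. It gives the time, the measured TCP pose, the force, the opening and the grip force at its end, in the units of the state.
- manip.observe(): the state, without advancing time (a new reading comes with each control period).
- manip.get_image(name): name is "scene" or "top" or "wrist"; returns a dict with "pixels" (400x640x3 uint8, red, green, blue), "range_z" (400x640 float32, mm along the optical axis (not along the pixel's ray), 0 where there is no reading), "fov_y" (degrees; the focal length in pixels is half the picture's height over the tangent of half this angle, whatever the lens; pixels are square), "cx", "cy" (the principal point, pixels), "R" (3x3) and "t" (3): a world point X has camera coordinates R X + t. Camera axes: x right, y down, z forward; pixel columns grow to the right and rows downward; lengths in mm; the calibration is good to about 2 mm. A picture is of the moment at which its call begins.
- manip.close_job(): hands the job in; it is judged then, once.
The state is a dict: "time_s": time; "joint_positions": joint angles; "joint_vel": joint speeds; "effort": joint torques, N m; "eef_pos": TCP position; "ee_rot": TCP orientation; "contact_force": force on the tool from outside, world axes, zero at the start; "torque": the same for the moment, N m; "finger_gap": finger opening in mm; "grasp_force": force on a finger pad.
Only numpy, scipy, OpenCV 4.12 (cv2) and the standard library are available. Lean on these libraries where they do the work, as an engineer would, in place of code of your own. Each camera call takes 0.05 s, during which the arm holds its last target. There are 200 camera calls.

## Task

Seal the 96-well plate in the hinged sealing jig: swing the red cam lever all the way round so that its jaw locks the plate against the end stop, then fold the blue platen down over the plate. Take the black-knobbed locating pin from the green tube rack and push it down through the hole in the platen's tongue into the hole of the jig below, until its collar presses the platen fully shut against its sprung pad. Finish while still holding the pin's knob pressed down, so that the platen stays shut; leave the bottle, the beaker and the tip box where they stand.

Things in the scene. Friction and masses are not known exactly. Their poses are not given: they have to be found in the camera images.
- jig: sealing jig fixed to the bench, left or right, turned up to 0.3 rad: aluminium base 205 x 152 x 15 mm with a nest for a 96-well plate between rails 6 mm high. Origin on the bench under the nest's middle; x runs along the plate's long side and the hinge, from the end stop (x = -64 mm) to the cam lever (pivot x = 105 mm); y points to the hinge (y = 78 mm). Pin lug at y = -82 mm
- jig_hinge (a point): point on the platen's hinge axis, mid-length, 45 mm above the bench; axes as the jig's (hinge along x). The platen's mid-plane passes through it: 10 mm thick, 132 mm wide along x out to 134 mm from the hinge, then a tongue 50 mm wide to 183 mm. Its upper face, which looks to the jig's +y when open, has a rib 10 mm wide, 6 mm high along each side, 58 mm from the middle
- jig_hole (a point): centre of the mouth of the pin hole, on top of the jig's solid lug (44 x 38 mm, 39 mm high; the base, 15 mm high, reaches 25 mm beside it). The hole is upright, 12 mm in diameter with a 2 mm chamfer, and goes 39 mm down to the bench
- platen (a joint): opening angle of the blue platen, rad: 0 shut (level), 1.57 upright, limit 1.62; starts 1.15 to 1.5. Stiff hinge: it stays where it is left, about 5 N at its edge turns it. Under it is a black pad on springs: it meets the plate at about 0.085 and stays ajar unless pressed; about 13 N down on the tongue brings it to 0; let go, it springs back to about 0.05
- platen_hole (a point): centre of the 13 mm through hole (2 mm chamfer) in the platen's tongue, on its upper face, z normal to that face; with the platen shut it lies over jig_hole, 50 mm above the bench. 160 mm from the hinge axis
- cam_lever (a joint): turn of the red cam lever about its upright pivot, rad: 0 free (points along the jig's +x), 1.5 fully locked (along the jig's -y), clockwise seen from above; starts 0 to 0.35. It stays where it is left and takes about 3 N at the knob; the last part of the swing presses the sprung jaw on the plate's end
- cam_knob (a point): mid-height (52 mm above the bench) of the upright red knob on the end of the cam lever, 55 mm from the pivot; knob 16 mm in diameter, spanning 36 to 66 mm above the bench, with the flat lever arm (12 mm wide) below it
- cam_pivot (a point): point on the cam lever's upright pivot axis, at the height of the knob's middle
- plate: white 96-well plate with a blue silicone mat laid on it, 128 x 86 mm, 17 mm high over all, loose in the jig's nest, standing 15 mm above the bench. Origin at the middle of its underside, x along its long side. At the start it is up to 3 mm away from the end stop; against the stop its origin is at the jig's x = 0
- pin: upright locating pin, 70 mm high, about 70 g: steel shaft 10 mm in diameter, 36 mm long, tapered nose (4 mm across at the tip, full size 8 mm up); collar 22 mm across at z = 36 to 40 mm; black round knob 24 mm in diameter at z = 40 to 70 mm. Origin at the tip, z towards the knob. It starts standing in the rack, collar on the rack's top; a straight lift frees it
- pin_tip (a point): the tip of the pin's nose (same point as the pin's origin)
- pin_collar (a point): centre of the underside of the pin's collar, 36 mm above the tip
- rack: green microtube rack fixed to the bench, 110 x 70 x 45 mm, origin at the middle of its underside. The pin stands in its hole at the rack's x = -30 mm, y = 0; tubes with white caps (up to 50 mm above the bench) fill the +x end. It may stand left or right
- bottle: reagent bottle, clear glass with a red cap, 68 mm in diameter, 138 mm high; leave alone
- beaker: small glass beaker, 52 mm in diameter, 62 mm high; leave alone
- tip_box: box of pipette tips, red with a pale lid, 118 x 80 x 64 mm; leave alone
Mind the look-alikes: they are no part of the job. Several things have the shape of the plate; the one meant has the colours described above.

How it is judged:
By the outcome, as a careful person would: the job done as asked, in the order asked, and still so for the second after the job is handed in, while the arm keeps its last pose, push and grip.
It also fails if it takes over 64 s, if anything falls off the work surface, if the arm or the gripper's body presses on something with over 40 N, if the wrist force passes 120 N, or if a joint passes its speed limit or range.

## Working session

There is one attempt and no reset: what is moved stays moved. The work goes in short steps, Python scripts to look and compute and a shell command to move; the robot and the scene stay as the last step left them, time stands still between calls to the robot, and variables do not carry over. Pictures are saved under pics/ and viewed, at most 10 in all, crops included, and the job is handed in when it is done.

```bash
mkdir -p pics; ls
cat > h.py <<'E'
import numpy as np, cv2
from scipy.spatial.transform import Rotation as Ro
from station import manip
def snap(n,f=None):
    d=manip.get_image(n)
    if f: cv2.imwrite('pics/'+f,d['pixels'][:,:,::-1])
    np.savez('last_%s.npz'%n,**{k:np.array(v) for k,v in d.items()})
    return d
def load(n): return dict(np.load('last_%s.npz'%n))
def world(d):
    z=np.asarray(d['range_z'],float); h,w=z.shape; f=h/2/np.tan(np.radians(float(d['fov_y']))/2)
    u,v=np.meshgrid(np.arange(w),np.arange(h))
    c=np.stack([(u-d['cx'])/f*z,(v-d['cy'])/f*z,z],-1)
    return (c-np.asarray(d['t']))@np.asarray(d['R'])
def proj(d,X):
    f=200/np.tan(np.radians(float(d['fov_y']))/2); c=np.asarray(X)@np.asarray(d['R']).T+d['t']
    return np.stack([c[...,0]/c[...,2]*f+d['cx'],c[...,1]/c[...,2]*f+d['cy']],-1)
def totool(p):  # world target TCP -> shift in tool axes (m)
    s=manip.observe(); return Ro.from_rotvec(s['ee_rot']).inv().apply(np.asarray(p)-s['eef_pos'])/1000
E
python3 - <<'E'
from h import *
s=manip.observe();print({k:np.round(v,3).tolist() for k,v in s.items()}, manip.grasp_offset)
print(Ro.from_rotvec(s['ee_rot']).as_matrix().round(3).tolist())
for n in('top','scene','wrist'):
    d=snap(n,n+'0.png');print(n,d['fov_y'],d['cx'],d['cy'],np.round(-np.asarray(d['R']).T@d['t']),(np.asarray(d['range_z'])>0).mean())
E
```

```text
pics
{'time_s': 0.0, 'joint_positions': [0.933, 0.159, 1.598, -0.0, 1.386, -0.21], 'joint_vel': [0.0, 0.0, 0.001, 0.001, 0.001, -0.001], 'effort': [-0.001, -39.601, -33.142, -0.0, 0.009, 0.0], 'eef_pos': [238.2, 522.669, 230.3], 'ee_rot': [-0.667, -3.069, 0.003], 'contact_force': [-0.71, -0.393, -0.403], 'torque': [0.043, 0.015, 0.037], 'grasp_force': 0.0, 'finger_gap': 85.659} 18.700000000000003
[[-0.91, 0.415, -0.001], [0.415, 0.91, -0.002], [0.0, -0.002, -1.0]]
top 45.47361335329738 315.15524058920425 200.02797482877185 [ 389.   -7. 1356.] 0.9959453125
scene 44.5200448313597 327.2813429188447 198.78518005838347 [1167.  562.  979.] 0.99619140625
wrist 66.63510460408008 320.1101854712771 199.70717433447464 [175. 551. 373.] 0.996078125
```

View pics/top0.png

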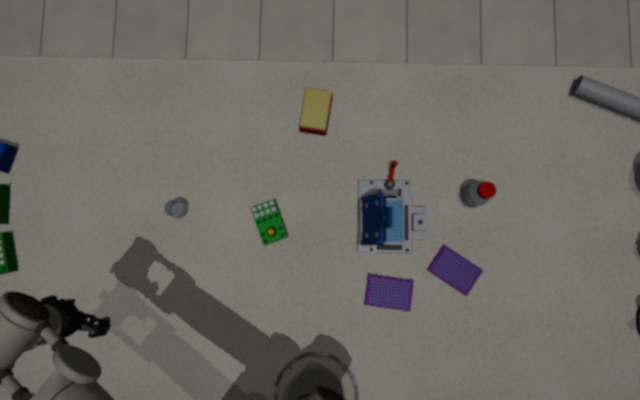

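View pics/scene0.png

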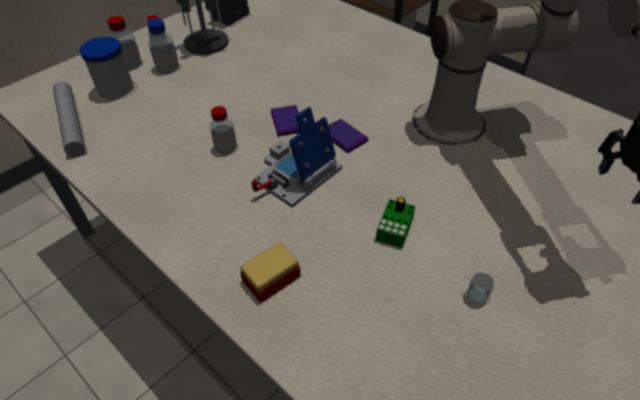

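The top view shows the jig at about (385,215): red lever at the top (390,170), hinge to the left, pin lug to the right at (420,222). The rack is at (269,222) with the pin at (271,231). The bottle is at (478,193), the beaker at (177,207) and the tip box at (316,111). The scene view agrees: platen upright at (315,145), pin at (400,203).

Run:
```python
from h import *
for n in('top','scene'):
    d=load(n);W=world(d);hsv=cv2.cvtColor(d['pixels'],cv2.COLOR_RGB2HSV).astype(int);H,S,V=hsv[...,0],hsv[...,1],hsv[...,2]
    X,Y,Z=W[...,0],W[...,1],W[...,2]
    near=(abs(Y)<450)&(X>250)&(X<900)&(Z>3)
    print(n)
    tab=(abs(Z)<8)&(X>300)&(X<800)&(abs(Y)<400);print('table z',np.median(Z[tab]))
    def rep(name,m):
        if m.sum()>3: print(name,m.sum(),'mean',W[m].mean(0).round(1),'lo',np.percentile(W[m],2,axis=0).round(),'hi',np.percentile(W[m],98,axis=0).round())
    red=((H<8)|(H>172))&(S>140)&(V>60)&near
    nl,lab,st,c=cv2.connectedComponentsWithStats(red.astype(np.uint8))
    for i in range(1,nl):
        if st[i,4]>6: rep('red px%s'%c[i].round(),lab==i)
    g=(H>45)&(H<80)&(S>120)&(V>40)&near
    rep('green',g)
    if g.any():
        r=W[g].mean(0); m=near&(abs(X-r[0])<70)&(abs(Y-r[1])<70); rep('rack top',m&(abs(Z-45)<4)); rep('pin top',m&(Z>60))
        p=W[m&(Z>30)&(Z<55)][:,:2].astype(np.float32); print(cv2.minAreaRect(p))
    b=(H>100)&(H<125)&(S>120)&near&(Z>33)
    rep('blue',b)
    J=W[b].mean(0); m=near&(abs(X-J[0])<170)&(abs(Y-J[1])<170)
    rep('lug',m&(abs(Z-39)<4)&(S<70)&(Y<J[1]-60))
    mm=m&(abs(Z-15)<3)&(S<80);rep('base',mm);print(cv2.minAreaRect(W[mm][:,:2].astype(np.float32)))
```

```text
top
table z 0.5060021035597198
red px[309. 129.] 19 mean [693.8  33.7 179.2] lo [389.  -7.  35.] hi [ 734.   63. 1356.]
red px[323. 131.] 9 mean [724.6  -1.   40.8] lo [723.  -7.  36.] hi [727.   7.  50.]
red px[392. 172.] 74 mean [ 614.1 -195.1   44. ] lo [ 589. -203.   27.] hi [ 639. -188.   71.]
red px[487. 189.] 209 mean [ 556.6 -422.6  143.6] lo [ 538. -443.  132.] hi [ 577. -406.  144.]
green 672 mean [455.4 136.5  52. ] lo [411.  99.  41.] hi [507. 175.  53.]
rack top 761 mean [463.4 141.9  45.6] lo [411.  99.  42.] hi [518. 184.  49.]
pin top 66 mean [437.1 131.   79.3] lo [426. 120.  70.] hi [448. 142.  85.]
((465.4383850097656, 142.6792755126953), (110.576904296875, 70.14013671875), 21.313966751098633)
blue 1393 mean [ 474.5 -149.4  136.8] lo [ 414. -220.   33.] hi [ 534. -115.  222.]
lug 186 mean [ 474.8 -274.5   38.8] lo [ 454. -294.   35.] hi [ 496. -255.   43.]
base 1097 mean [ 499.5 -200.    15.1] lo [ 391. -290.   12.] hi [ 592. -105.   18.]
((449.9786376953125, -207.99169921875), (290.5094909667969, 204.43414306640625), 1.0063971281051636)
scene
table z 0.02492544128
[... 277 characters left out ...]
27. -185.   38.]
green 575 mean [462.1 147.   44.7] lo [414. 103.  37.] hi [521. 192.  49.]
rack top 763 mean [468.9 146.8  45.3] lo [411. 102.  42.] hi [523. 189.  49.]
pin top 94 mean [442.  136.4  74.8] lo [429. 125.  61.] hi [450. 146.  82.]
((465.69659423828125, 145.09246826171875), (115.85346984863281, 70.51473999023438), 21.411394119262695)
blue 1953 mean [ 482.2 -136.2  127.6] lo [ 418. -197.   34.] hi [ 540. -111.  218.]
lug 147 mean [ 476.6 -270.6   38.5] lo [ 454. -291.   35.] hi [ 498. -251.   42.]
base 854 mean [ 536. -170.   15.] lo [ 406. -285.   12.] hi [ 595. -102.   18.]
((495.1271057128906, -196.38694763183594), (206.90817260742188, 193.27479553222656), 1.6803520917892456)
```

```bash
python3 -m handwheel '[[[-0.408,-0.240,-0.029],[0,0,-0.428],-1],[[-0.408,-0.240,-0.029],[0,0,-0.428],-1],[[-0.408,-0.240,-0.029],[0,0,-0.428],-1],[[-0.408,-0.240,-0.029],[0,0,-0.428],-1],[[-0.408,-0.240,-0.029],[0,0,-0.428],-1],[[-0.408,-0.240,-0.029],[0,0,-0.428],-1],[[-0.408,-0.240,-0.029],[0,0,-0.428],-1],[[-0.408,-0.240,-0.029],[0,0,-0.428],-1],[[-0.408,-0.240,-0.029],[0,0,-0.428],-1],[[-0.408,-0.240,-0.029],[0,0,-0.428],-1],[[-0.408,-0.240,-0.029],[0,0,-0.428],-1]]'
python3 - <<'E'
from h import *
d=snap('wrist','w1.png');W=world(d);s=manip.observe();print(s['joint_positions'],s['joint_vel'],s['eef_pos'],Ro.from_rotvec(s['ee_rot']).as_matrix().round(3).tolist(),-np.asarray(d['R']).T@d['t'])
X,Y,Z=np.moveaxis(W,-1,0)
m=(abs(X-465)<80)&(abs(Y-143)<80)
k=m&(Z>68)&(Z<90); print(np.percentile(Z[m&(Z>55)],[5,25,50,75,95]))
print('knob top',k.sum(),W[k].mean(0),cv2.minEnclosingCircle(W[k][:,:2].astype(np.float32)))
v,u=np.nonzero(k);print(u.mean(),v.mean(), proj(d,W[k].mean(0)))
r=m&(abs(Z-45)<4);print('rack',cv2.minAreaRect(W[r][:,:2].astype(np.float32)),np.median(Z[r]))
# two-view triangulation with top of knob
E
```

```text
time_s: 1.52
eef_pos: [509.4, 136.7, 260.1]
ee_rot: [0.003, -3.141, -0.0]
contact_force: [0.2, 0.8, 0.1]
finger_gap: 85.1
grasp_force: 0.0
[ 3.26467261e-02  1.58428007e-02  1.69188741e+00  1.69043127e-04
  1.43427006e+00 -1.54026389e+00] [-0.00016178 -0.0010929  -0.00286752 -0.00154749 -0.00097768 -0.00160295] [509.51258671 136.65492616 260.1386305 ] [[-1.0, -0.002, -0.0], [-0.002, 1.0, 0.0], [0.0, 0.0, -1.0]] [440.18843306 136.10960907 402.35976799]
[292.61423657 326.58421704 338.53673866 347.13342187 357.43243653]
knob top 427 [438.69947444 130.98061712  78.69962465] ((438.78778076171875, 130.82321166992188), 11.841343879699707)
315.1709601873536 112.41217798594847 [315.17164622 112.44229815]
rack ((466.6839294433594, 141.88177490234375), (110.02562713623047, 70.19605255126953), 21.546262741088867) 44.66980188663096
```

```bash
python3 -m handwheel '[[[-0.050,-0.337,-0.070],[0,0,0],0.45],[[-0.050,-0.337,-0.070],[0,0,0],0.45],[[-0.050,-0.337,-0.070],[0,0,0],0.45],[[-0.050,-0.337,-0.070],[0,0,0],0.45],[[-0.050,-0.337,-0.070],[0,0,0],0.45],[[-0.050,-0.337,-0.070],[0,0,0],0.45],[[-0.050,-0.337,-0.070],[0,0,0],0.45],[[-0.050,-0.337,-0.070],[0,0,0],0.45]]'
python3 - <<'E'
from h import *
d=snap('wrist','w2.png');W=world(d);s=manip.observe();print(s['joint_positions'],s['eef_pos'],s['finger_gap'])
X,Y,Z=np.moveaxis(W,-1,0);P=d['pixels'];hsv=cv2.cvtColor(P,cv2.COLOR_RGB2HSV).astype(int);H,S,V=np.moveaxis(hsv,-1,0)
near=(abs(X-500)<160)&(abs(Y+200)<140)
def mar(n,m):
    nl,l,st,c=cv2.connectedComponentsWithStats(m.astype(np.uint8)); i=1+np.argmax(st[1:,4]); m=l==i
    print(n,m.sum(),cv2.minAreaRect(W[m][:,:2].astype(np.float32)),W[m].mean(0).round(1)); return m
lug=mar('lug',near&(abs(Z-39)<3)&(Y<-240)&(S<80))
hull=cv2.convexHull(W[near&(abs(Z-15)<3.5)&(S<90)][:,:2].astype(np.float32));print('base hull',hull[:,0].round().tolist())
red=((H<8)|(H>172))&(S>130)&near
kn=mar('knob',red&(Z>58)&(Z<72)); arm=mar('arm',red&(Z<45)); print(np.median(Z[kn]))
pl=near&(Z>70)&(Z<240)&(H>95)&(H<130)&(S>100)
p=W[pl];c=p.mean(0);u,sv,vt=np.linalg.svd(p-c,full_matrices=False);print('platen',len(p),c.round(1),vt.round(3).tolist(),p.min(0).round(),p.max(0).round())
# hole in lug: dark pixels on top
m=near&(X>450)&(X<500)&(Y<-250)&(Y>-295)
hole=m&((Z<30)&(abs(X-476)<15)&(abs(Y+272)<15)); print('hole px',hole.sum(),np.argwhere(hole).mean(0))
E
```

```text
time_s: 2.58
eef_pos: [560.3, -200.1, 330.0]
ee_rot: [0.002, -3.141, -0.001]
contact_force: [-0.2, 0.1, 0.3]
finger_gap: 23.5
grasp_force: 0.0
[-5.45665444e-01  1.64962709e-01  1.39685440e+00  3.69866661e-04
  1.58056325e+00 -2.11852210e+00] [ 560.28605327 -199.77983821  330.02701449] 23.56876752094026
lug 887 ((476.4008483886719, -275.4229736328125), (42.923606872558594, 38.226356506347656), 0.05233336612582207) [ 476.2 -275.5   38.5]
base hull [[596.0, -214.0], [595.0, -140.0], [595.0, -134.0], [594.0, -105.0], [567.0, -105.0], [561.0, -105.0], [553.0, -106.0], [392.0, -140.0], [391.0, -141.0], [346.0, -303.0], [346.0, -304.0], [349.0, -323.0], [361.0, -332.0], [375.0, -339.0], [406.0, -340.0], [522.0, -294.0], [594.0, -256.0], [595.0, -254.0], [595.0, -236.0]]
knob 39 ((634.225830078125, -201.64320373535156), (8.991455078125, 9.193655967712402), 80.56784057617188) [ 633.9 -201.7   66. ]
arm 121 ((607.4788818359375, -197.8203125), (8.658682823181152, 38.788429260253906), 77.65579986572266) [ 605.2 -197.    34.9]
66.05709575832059
platen 3238 [ 472.5 -154.1  178. ] [[0.117, -0.323, 0.939], [-0.993, -0.044, 0.108], [-0.007, 0.945, 0.326]] [ 411. -174.   74.] [ 541. -118.  222.]
hole px 56 [103.05357143 265.71428571]
```

View pics/w2.png

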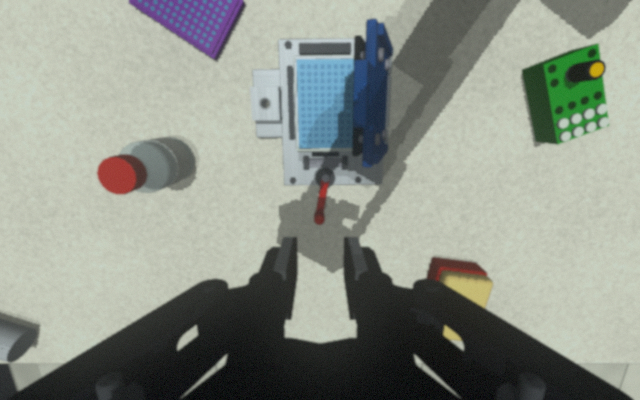

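The wrist view shows the jig almost square to the world: lug hole at (265,103), hub (325,176), knob (320,218), platen edge-on at (375,95), pin knob (597,70).

Run:
```python
from h import *
d=load('wrist');W=world(d);P=d['pixels'];hsv=cv2.cvtColor(P,cv2.COLOR_RGB2HSV).astype(int);H,S,V=np.moveaxis(hsv,-1,0)
C=-d['R'].T@d['t'];f=200/np.tan(np.radians(float(d['fov_y']))/2)
def ray(u,v,z):
    r=d['R'].T@np.array([(u-d['cx'])/f,(v-d['cy'])/f,1]); return (C+r*(z-C[2])/r[2]).round(1)
print('hole39',ray(265.7,103.05,35))
X,Y,Z=np.moveaxis(W,-1,0)
m=(np.hypot(X-581,Y+193)<16)&(Z>25);print('hub',np.percentile(Z[m],[10,50,90]));mm=m&(V<90)&(Z>30);print(W[mm].mean(0),mm.sum())
hub=m&(Z>np.percentile(Z[m],50)-3);print(W[hub].mean(0),cv2.minEnclosingCircle(W[hub][:,:2].astype(np.float32)))
k=(abs(X-635)<14)&(abs(Y+199)<14)&(Z>50)&(Z<75);print('knob',k.sum(),W[k].mean(0),cv2.minEnclosingCircle(W[k&(Z>63)][:,:2].astype(np.float32)))
# base edges
for z in(12,):
  b=(abs(Z-15)<2.5)
  e=[(y,X[b&(abs(Y-y)<3)&(X<620)&(X>500)].max().round(1)) for y in(-240,-220,-160,-140,-120)];print(e)
  e=[(x,Y[b&(abs(X-x)<3)&(Y>-320)].min().round(1)) for x in(410,430,520,540,560,580)];print(e)
# nest mat
mat=(H>95)&(H<125)&(S>60)&(abs(Z-32)<3);print('mat',cv2.minAreaRect(W[mat&(abs(X-480)<80)][:,:2].astype(np.float32)))
```

```text
hole39 [ 476.8 -275.1   35. ]
hub [ 26.64309106  34.41680771 367.02547901]
[ 571.73378223 -189.42704357  261.57001736] 153
[ 575.8996926  -190.31400953  219.1738446 ] ((581.1373901367188, -192.0524139404297), 15.817980766296387)
knob 119 [ 633.03613728 -201.55480178   62.94543805] ((635.3192138671875, -201.69012451171875), 7.598478317260742)
[(-240, np.float64(595.1)), (-220, np.float64(595.0)), (-160, np.float64(595.3)), (-140, np.float64(595.1)), (-120, np.float64(593.4))]
[(410, np.float64(-257.3)), (430, np.float64(-294.5)), (520, np.float64(-293.7)), (540, np.float64(-255.9)), (560, np.float64(-256.6)), (580, np.float64(-255.7))]
mat ((478.5775146484375, -193.603759765625), (116.89481353759766, 76.96440124511719), 0.5196607708930969)
```

```bash
python3 -m handwheel '[[[-0.075,-0.002,0.200],[0,0,0.154],0.45],[[-0.075,-0.002,0.200],[0,0,0.154],0.45],[[-0.075,-0.002,0.200],[0,0,0.154],0.45],[[-0.075,-0.002,0.200],[0,0,0.154],0.45],[[-0.075,-0.002,0.200],[0,0,0.154],0.45],[[-0.075,-0.002,0.200],[0,0,0.154],0.45]]'
python3 - <<'E'
from h import *
d=snap('wrist','w3.png');W=world(d);s=manip.observe();print(s['eef_pos'],s['finger_gap'])
P=d['pixels'];hsv=cv2.cvtColor(P,cv2.COLOR_RGB2HSV).astype(int);H,S,V=np.moveaxis(hsv,-1,0);X,Y,Z=np.moveaxis(W,-1,0)
r=((H<8)|(H>172))&(S>130)&(abs(X-620)<60)&(abs(Y+200)<40)
k=r&(Z>60)&(Z<72);print(k.sum(),W[k].mean(0),cv2.minEnclosingCircle(W[k][:,:2].astype(np.float32)),np.median(Z[k]))
k=(np.hypot(X-581,Y+193)<14)&(Z>25)&(Z<60);print(W[k].mean(0),np.percentile(Z[k],[5,50,95]))
E
```

```text
time_s: 3.38
eef_pos: [636.0, -203.0, 132.3]
ee_rot: [0.239, 3.13, -0.002]
contact_force: [0.8, -0.5, 0.1]
finger_gap: 23.4
grasp_force: 0.0
[ 636.25776367 -203.4517411   132.89951466] 23.50300420585297
265 [ 633.61911663 -200.94809705   65.50657002] ((634.1347045898438, -201.27011108398438), 6.850403785705566) 65.63696462622944
[ 581.48585198 -192.89812681   30.10475964] [25.99740557 27.61382003 36.14923216]
```

View pics/w3.png

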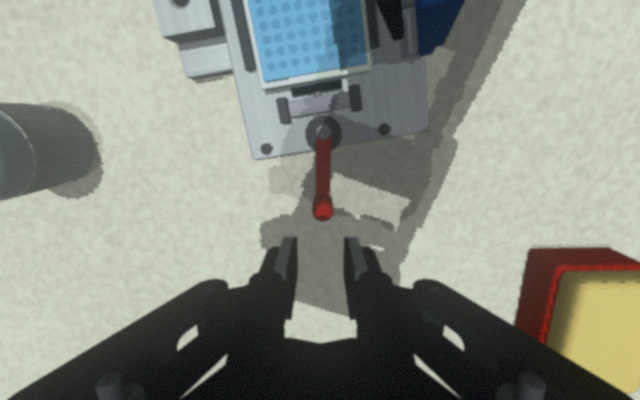

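The knob (323,208) lies centred between the fingers, so I go down over it.

```bash
python3 -m handwheel '[[[0.0018,0.0016,0.04],[0,0,0],0.45],[[0.0018,0.0016,0.0875],[0,0,0],0.45],[[0.0018,0.0016,0.0875],[0,0,0],0.45],[[0.0018,0.0016,0.0875],[0,0,0],0.45]]'
python3 - <<'E'
from h import *
s=manip.observe();R=Ro.from_rotvec(s['ee_rot']);p=np.array([581,-193.2]);a0=.15
print(s['eef_pos'],R.as_matrix().round(3)[:, :2].tolist())
for a in np.linspace(.3,1.65,10):
    t=np.array([p[0]+55*np.cos(a),p[1]-55*np.sin(a),45]);print(a.round(2),(R.inv().apply(t-s['eef_pos'])/1000).round(4),round(a-.154,3))
E
```

```text
time_s: 3.92
eef_pos: [635.4, -202.5, 46.0]
ee_rot: [0.241, 3.128, -0.003]
contact_force: [0.7, -0.1, 1.4]
finger_gap: 23.4
grasp_force: 0.0
[ 635.40338402 -202.45499074   45.9840959 ] [[-0.988, 0.153], [0.153, 0.988], [-0.004, -0.001]]
0.3 [ 0.0008 -0.0072  0.001 ] 0.146
0.45 [ 0.0026 -0.0152  0.001 ] 0.296
0.6 [ 0.0056 -0.0229  0.001 ] 0.446
0.75 [ 0.0097 -0.0301  0.001 ] 0.596
0.9 [ 0.0148 -0.0365  0.001 ] 0.746
1.05 [ 0.0208 -0.0421  0.001 ] 0.896
1.2 [ 0.0276 -0.0468  0.0009] 1.046
1.35 [ 0.0351 -0.0504  0.0009] 1.196
1.5 [ 0.0429 -0.0528  0.0009] 1.346
1.65 [ 0.0511 -0.054   0.0008] 1.496
```

```bash
python3 -m handwheel '[[[0.0008,-0.0072,0.001],[0,0,0.146],0.45],[[0.0026,-0.0152,0.001],[0,0,0.296],0.45],[[0.0056,-0.0229,0.001],[0,0,0.446],0.45],[[0.0097,-0.0301,0.001],[0,0,0.596],0.45],[[0.0148,-0.0365,0.001],[0,0,0.746],0.45],[[0.0208,-0.0421,0.001],[0,0,0.896],0.45],[[0.0276,-0.0468,0.001],[0,0,1.046],0.45],[[0.0351,-0.0504,0.001],[0,0,1.196],0.45],[[0.039,-0.0517,0.001],[0,0,1.27],0.45],[[0.0429,-0.0528,0.001],[0,0,1.346],0.45],[[0.047,-0.0535,0.001],[0,0,1.42],0.45],[[0.047,-0.0535,0.001],[0,0,1.42],0.45]]'
python3 - <<'E'
from h import *
s=manip.observe();print(s['eef_pos'],s['contact_force'],s['joint_positions'])
d=snap('wrist','w4.png');W=world(d);X,Y,Z=np.moveaxis(W,-1,0)
hsv=cv2.cvtColor(d['pixels'],cv2.COLOR_RGB2HSV).astype(int);H,S,V=np.moveaxis(hsv,-1,0)
r=((H<8)|(H>172))&(S>130)&(abs(X-581)<60)&(abs(Y+220)<60)
a=r&(Z<45)&(Z>25);p=W[a][:,:2]-[581,-193.2];ang=np.arctan2(-p[:,1],p[:,0]);q=np.hypot(*p.T)>20;print(a.sum(),np.median(ang[q]) if q.any() else None)
k=r&(Z>60);print(k.sum(),W[k].mean(0) if k.any() else '')
E
```

```text
time_s: 5.42
eef_pos: [582.3, -248.2, 45.9]
ee_rot: [2.22, 2.212, 0.005]
contact_force: [4.6, 2.5, 0.5]
finger_gap: 23.6
grasp_force: 2.1
[ 582.27432939 -248.16589517   45.92725211] [4.61132375 2.45678957 0.48228603] [-0.59438718  0.49498567  1.56515023  0.00212697  1.07341669 -0.59171242]
1768 1.4800991073254517
786 [ 585.74324607 -243.81244731   67.18193843]
```

View pics/w4.png

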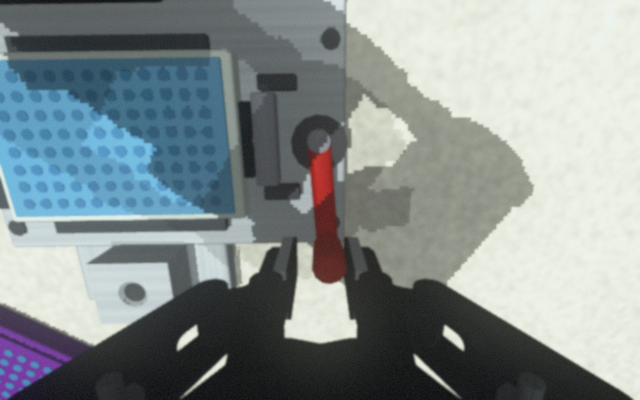

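The lever is close to fully round (measured about 1.48), so I push a little further against its stop.

```bash
python3 -m handwheel '[[[0,-0.003,0],[0,0,0],0.45],[[0,-0.005,0],[0,0,0],0.45],[[0,-0.005,0],[0,0,0],0.45]]'
python3 - <<'E'
from h import *
s=manip.observe();print(s['eef_pos'],s['contact_force'])
d=snap('wrist','w5.png');W=world(d);X,Y,Z=np.moveaxis(W,-1,0)
hsv=cv2.cvtColor(d['pixels'],cv2.COLOR_RGB2HSV).astype(int);H,S,V=np.moveaxis(hsv,-1,0)
r=((H<8)|(H>172))&(S>130)&(abs(X-581)<60)&(abs(Y+220)<60)
a=r&(Z<45)&(Z>25);p=W[a][:,:2]-[581,-193.2];ang=np.arctan2(-p[:,1],p[:,0]);q=np.hypot(*p.T)>20;print(a.sum(),np.median(ang[q]) if q.any() else None)
k=r&(Z>60);print(k.sum(),W[k].mean(0) if k.any() else '')
E
```

```text
time_s: 5.85
eef_pos: [581.4, -248.2, 46.2]
ee_rot: [2.214, 2.207, 0.014]
contact_force: [20.3, 3.0, -7.7]
finger_gap: 23.4
grasp_force: 10.1
[ 581.403632   -248.15793831   46.15430534] [20.2743257   3.00825174 -7.65542732]
1760 1.48679129185905
747 [ 585.38283304 -243.96971004   66.80322942]
```

```bash
python3 -m handwheel '[[[0,0.004,0],[0,0,0],0.45],[[0,0.004,-0.06],[0,0,0],0.45],[[0,0.004,-0.12],[0,0,0],0.45],[[0,0.004,-0.18],[0,0,0],1],[[0,0.004,-0.24],[0,0,0],1],[[0,0.004,-0.285],[0,0,0],1],[[0,0.004,-0.285],[0,0,0],1],[[0.138,-0.101,-0.285],[0,0,0],1],[[0.138,-0.101,-0.285],[0,0,0],1],[[0.138,-0.101,-0.285],[0,0,0],1],[[0.138,-0.101,-0.285],[0,0,0],1],[[0.138,-0.101,-0.285],[0,0,0],1]]'
python3 - <<'E'
from h import *
s=manip.observe();print(s['eef_pos'],s['contact_force'],s['joint_positions'],Ro.from_rotvec(s['ee_rot']).as_matrix().round(3).tolist())
d=snap('top');W=world(d);X,Y,Z=np.moveaxis(W,-1,0)
hsv=cv2.cvtColor(d['pixels'],cv2.COLOR_RGB2HSV).astype(int);H,S,V=np.moveaxis(hsv,-1,0)
d=snap('scene','s2.png');W=world(d);X,Y,Z=np.moveaxis(W,-1,0)
hsv=cv2.cvtColor(d['pixels'],cv2.COLOR_RGB2HSV).astype(int);H,S,V=np.moveaxis(hsv,-1,0)
r=((H<8)|(H>172))&(S>130)&(abs(X-581)<60)&(abs(Y+220)<60)&(Z>20);k=r&(Z>60);print('knob',k.sum(),W[k].mean(0))
a=r&(Z<45);p=W[a][:,:2]-[581,-193.2];q=np.hypot(*p.T)>20;print(np.median(np.arctan2(-p[q,1],p[q,0])))
pl=(abs(X-476)<75)&(Y>-200)&(Y<-90)&(Z>70)&(Z<240)&(H>95)&(H<130)&(S>100);p=W[pl];c=p.mean(0);vt=np.linalg.svd(p-c,full_matrices=False)[2];print(c.round(1),vt[2].round(3),p.max(0).round(),p.min(0).round())
E
```

```text
time_s: 7.4
eef_pos: [473.6, -109.4, 327.2]
ee_rot: [2.224, 2.217, -0.0]
contact_force: [0.4, 0.0, -0.9]
finger_gap: 0.1
grasp_force: 0.0
[ 473.6205778  -109.35210701  327.2026126 ] [ 0.37037481  0.03329364 -0.89483329] [-4.75788411e-01 -1.25653898e-01  1.69713755e+00 -5.55576176e-04
  1.56888354e+00 -4.72754514e-01] [[0.003, 1.0, 0.001], [1.0, -0.003, -0.001], [-0.001, 0.001, -1.0]]
knob 15 [ 587.80954893 -240.23504348   65.49115518]
1.416874582756731
[ 480.2 -135.5  137.2] [ 0.003 -0.952 -0.306] [ 543. -107.  222.] [ 409. -172.   70.]
```

Run:
```python
from h import *
for t in np.r_[1.5:0.2:-.1,.15,.1,.05]:
    t=float(t);p=[476.2,-115.5-140*np.cos(t)+5*np.sin(t)+11,45+140*np.sin(t)+5*np.cos(t)];print(round(t,2),np.round(p,1),totool(p).round(3).tolist())
```

```text
1.5 [ 476.2 -109.4  185. ] [0.0, 0.002, 0.142]
1.4 [ 476.2 -123.4  183.8] [-0.013, 0.002, 0.143]
1.3 [ 476.2 -137.1  181.2] [-0.027, 0.002, 0.146]
1.2 [ 476.2 -150.6  177.3] [-0.041, 0.002, 0.15]
1.1 [ 476.2 -163.5  172. ] [-0.054, 0.002, 0.155]
1.0 [ 476.2 -175.9  165.5] [-0.066, 0.003, 0.161]
0.9 [ 476.2 -187.6  157.8] [-0.078, 0.003, 0.169]
0.8 [ 476.2 -198.5  148.9] [-0.089, 0.003, 0.178]
0.7 [ 476.2 -208.4  139. ] [-0.098, 0.003, 0.188]
0.6 [ 476.2 -217.2  128.2] [-0.107, 0.003, 0.199]
0.5 [ 476.2 -225.   116.5] [-0.115, 0.003, 0.21]
0.4 [ 476.2 -231.5  104.1] [-0.122, 0.003, 0.223]
0.3 [ 476.2 -236.8   91.1] [-0.127, 0.003, 0.236]
0.15 [ 476.2 -242.2   70.9] [-0.132, 0.003, 0.256]
0.1 [ 476.2 -243.3   64. ] [-0.133, 0.003, 0.263]
0.05 [ 476.2 -244.1   57. ] [-0.134, 0.003, 0.27]
```

```bash
python3 -m handwheel '[[[0,0.002,0.06],[0,0,0],1],[[0,0.002,0.12],[0,0,0],1],[[0,0.002,0.142],[0,0,0],1],[[0,0.002,0.142],[0,0,0],1],[[-0.013,0.002,0.143],[0,0,0],1],[[-0.027,0.002,0.146],[0,0,0],1],[[-0.041,0.002,0.150],[0,0,0],1],[[-0.054,0.002,0.155],[0,0,0],1],[[-0.066,0.003,0.161],[0,0,0],1],[[-0.078,0.003,0.169],[0,0,0],1],[[-0.089,0.003,0.178],[0,0,0],1],[[-0.098,0.003,0.188],[0,0,0],1],[[-0.107,0.003,0.199],[0,0,0],1]]'
python3 - <<'E'
from h import *
s=manip.observe();print(s['eef_pos'],s['contact_force'])
d=snap('scene','s3.png')
E
```

```text
time_s: 9.12
eef_pos: [476.1, -216.5, 126.9]
ee_rot: [-2.225, -2.218, 0.0]
contact_force: [1.2, -0.2, 1.4]
finger_gap: -0.2
grasp_force: 0.7
[ 476.12979216 -216.51487401  126.94946676] [ 1.18199759 -0.21197239  1.4325323 ]
```

View pics/s3.png

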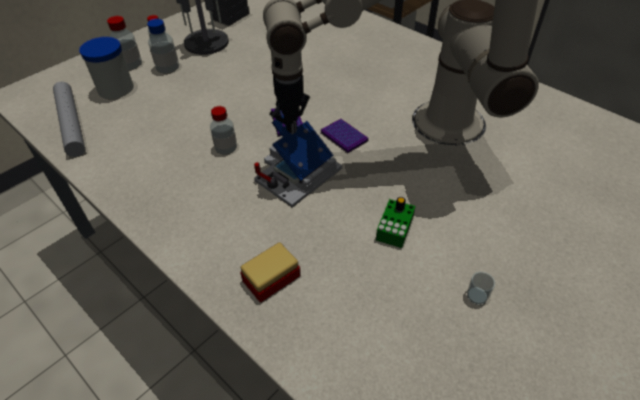

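The scene shows the fingers behind the platen at (300,145) and the platen partly folded, so I continue.

```bash
python3 -m handwheel '[[[-0.008,0,0.011],[0,0,0],1],[[-0.015,0,0.024],[0,0,0],1],[[-0.020,0,0.037],[0,0,0],1],[[-0.024,0,0.051],[0,0,0],1],[[-0.025,0,0.057],[0,0,0],1],[[-0.026,0,0.064],[0,0,0],1],[[-0.0265,0,0.068],[0,0,0],1],[[-0.0265,0,0.068],[0,0,0],1]]'
python3 - <<'E'
from h import *
s=manip.observe();print(s['eef_pos'],s['contact_force'])
E
```

```text
time_s: 10.18
eef_pos: [476.2, -242.4, 59.7]
ee_rot: [2.225, 2.218, 0.0]
contact_force: [-0.1, 0.9, 0.4]
finger_gap: -0.3
grasp_force: 0.0
[ 476.20919629 -242.39951332   59.73242507] [-0.10055426  0.89126096  0.37811743]
```

```bash
python3 -m handwheel '[[[0,0,0.003],[0,0,0],1],[[0,0,0.006],[0,0,0],1],[[0,0,0.006],[0,0,0],1]]'
python3 - <<'E'
from h import *
s=manip.observe();print(s['eef_pos'],s['contact_force'])
d=snap('wrist','w6.png')
E
```

```text
time_s: 10.55
eef_pos: [476.5, -242.9, 54.6]
ee_rot: [2.224, 2.218, -0.001]
contact_force: [-2.1, 0.0, 5.3]
finger_gap: -0.4
grasp_force: 2.5
[ 476.48993952 -242.9441169    54.57357405] [-2.14458239  0.02590938  5.31082943]
```

View pics/w6.png

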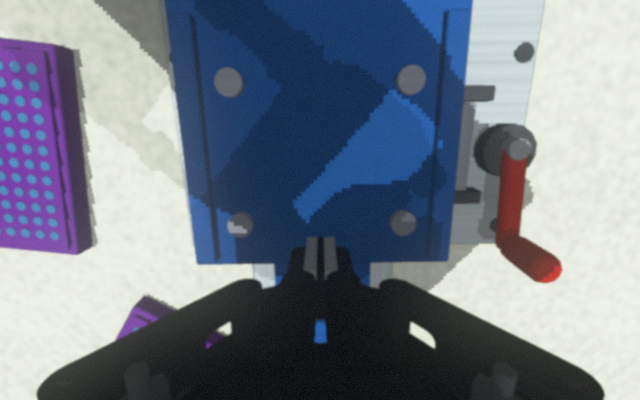

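The wrist view shows the platen folded down, the fingers on its tongue at (320,260), and the lever along the jig's -y with its knob at (535,265). Next I lift off and look at the platen hole and the lever.

```bash
python3 -m handwheel '[[[0,0,-0.06],[0,0,0],1],[[-0.02,0,-0.12],[0,0,0],0.2],[[-0.06,0,-0.18],[0,0,0],0],[[-0.06,0,-0.2],[0,0,0],0],[[-0.06,0,-0.2],[0,0,0],0],[[-0.06,0,-0.2],[0,0,0],0]]'
python3 - <<'E'
from h import *
s=manip.observe();print(s['eef_pos'],s['contact_force'],s['finger_gap'])
d=snap('wrist','w7.png');W=world(d);X,Y,Z=np.moveaxis(W,-1,0)
hsv=cv2.cvtColor(d['pixels'],cv2.COLOR_RGB2HSV).astype(int);H,S,V=np.moveaxis(hsv,-1,0)
b=(H>95)&(H<130)&(S>100)&(abs(X-476)<70)&(Z>40)&(Z<75)
mid=b&(abs(X-476)<45);A=np.c_[Y[mid],np.ones(mid.sum())];k=np.linalg.lstsq(A,Z[mid],rcond=None)[0];print('theta',-np.arctan(k[0]),'z at hinge',k@[-115.5,1],'z at hole',k@[-275,1])
m=(np.hypot(X-476.5,Y+275)<24);zt=k[0]*Y+k[1];h=m&(Z<zt-4)&(Z<80)
print('hole px',h.sum(),W[h].mean(0)); v,u=np.nonzero(h)
C=-np.asarray(d['R']).T@d['t'];f=200/np.tan(np.radians(float(d['fov_y']))/2)
r=np.asarray(d['R']).T@np.array([(u.mean()-d['cx'])/f,(v.mean()-d['cy'])/f,1]);
for z in(50,55,60):print(u.mean(),v.mean(),C+r*(z-C[2])/r[2])
t=b&(Y<-255);print('tongue',cv2.minAreaRect(W[t][:,:2].astype(np.float32)))
r=((H<8)|(H>172))&(S>130)&(abs(X-581)<60)&(abs(Y+220)<60)&(Z>20);kk=r&(Z>62);print('knob',cv2.minEnclosingCircle(W[kk][:,:2].astype(np.float32)),W[kk].mean(0))
a=r&(Z<45);p=W[a][:,:2]-[581,-193.2];q=np.hypot(*p.T)>20;print('lever',np.median(np.arctan2(-p[q,1],p[q,0])))
cv2.imwrite('pics/w7c.png',cv2.resize(d['pixels'][60:300,180:500,::-1],None,fx=2,fy=2))
E
```

```text
time_s: 11.35
eef_pos: [475.5, -301.6, 252.0]
ee_rot: [-2.223, -2.217, -0.0]
contact_force: [-0.6, -0.0, -1.3]
finger_gap: 42.6
grasp_force: 0.0
[ 475.46906027 -301.56776523  252.04338006] [-0.59331698 -0.00413496 -1.26496375] 42.630852693750946
theta 0.05927419621487335 z at hinge 49.50895824321627 z at hole 58.97428038683063
hole px 107 [ 477.83904435 -279.76014952   19.64950899]
322.7570093457944 153.6448598130841 [ 477.65300819 -276.12688721   50.        ]
322.7570093457944 153.6448598130841 [ 477.62184456 -275.50451845   55.        ]
322.7570093457944 153.6448598130841 [ 477.59068093 -274.8821497    60.        ]
tongue ((477.7422790527344, -276.2045593261719), (48.723663330078125, 42.40611267089844), 0.009970903396606445)
knob ((584.782470703125, -247.58172607421875), 5.254759311676025) [ 584.7945349  -247.70129746   65.85180569]
lever 1.5034295902079897
```

View pics/w7c.png

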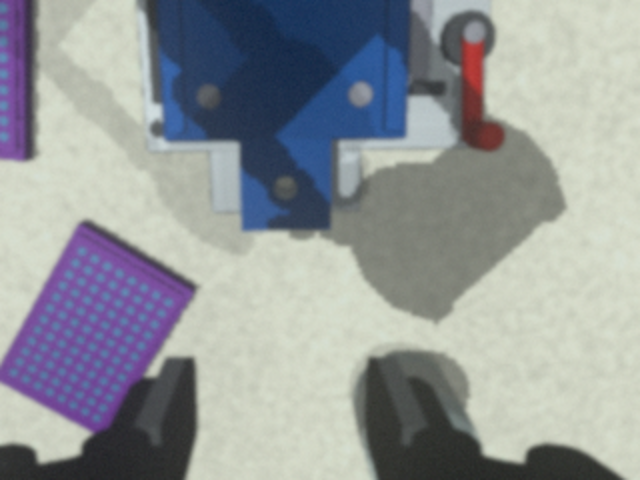

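The crop shows the platen shut down to 0.06 rad, with its hole at crop (285,187). The lever is at 1.50, knob at crop (488,136). Next is the pin.

```bash
python3 -m handwheel '[[[0.433,-0.037,0],[0,0,1.197],-0.1],[[0.433,-0.037,0],[0,0,1.197],-0.1],[[0.433,-0.037,0],[0,0,1.197],-0.1],[[0.433,-0.037,0],[0,0,1.197],-0.1],[[0.433,-0.037,0],[0,0,1.197],-0.1],[[0.433,-0.037,0],[0,0,1.197],-0.1],[[0.433,-0.037,0],[0,0,1.197],-0.1],[[0.433,-0.037,0.092],[0,0,1.197],-0.1],[[0.433,-0.037,0.092],[0,0,1.197],-0.1],[[0.433,-0.037,0.092],[0,0,1.197],-0.1],[[0.433,-0.037,0.092],[0,0,1.197],-0.1]]'
python3 - <<'E'
from h import *
s=manip.observe();print(s['eef_pos'],s['finger_gap'],s['joint_positions'],Ro.from_rotvec(s['ee_rot']).as_matrix().round(3).tolist())
d=snap('wrist','w8.png');W=world(d);X,Y,Z=np.moveaxis(W,-1,0)
k=(np.hypot(X-438.7,Y-131)<30)&(Z>72)&(Z<85);print(k.sum(),W[k].mean(0),cv2.minEnclosingCircle(W[k][:,:2].astype(np.float32)))
r=(abs(X-466)<70)&(abs(Y-142)<70)&(abs(Z-45)<3);print(cv2.minAreaRect(W[r][:,:2].astype(np.float32)))
print(totool([438.6,130.9,52]))
E
```

```text
time_s: 12.78
eef_pos: [440.7, 130.4, 162.6]
ee_rot: [3.087, 0.579, 0.001]
contact_force: [-0.3, -0.6, 0.6]
finger_gap: 47.0
grasp_force: 0.0
[440.68489684 130.40559325 162.57063455] 47.04104182226491 [ 2.38879752e-02 -8.22599112e-02  1.98535704e+00 -1.99857743e-04
  1.23765443e+00  1.22395032e+00] [[0.932, 0.362, 0.001], [0.362, -0.932, -0.0], [0.001, 0.0, -1.0]]
708 [440.43863323 130.77342073  78.53637698] ((439.57928466796875, 130.41798400878906), 11.88464069366455)
((467.10150146484375, 141.17636108398438), (110.4120864868164, 70.18072509765625), 21.44959259033203)
[-0.00258356 -0.00169469  0.11129793]
```

View pics/w8.png

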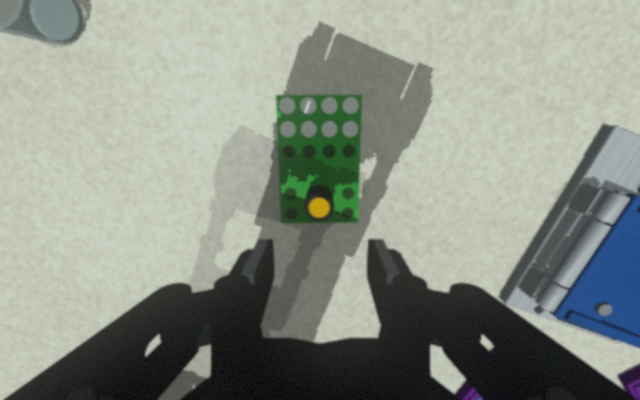

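The pin knob (318,205) is centred between the fingers; tube caps are at (285–350, 105–130), clear of them. The second view gives the pin at (439.2, 130.7). I go down and grip it.

```bash
python3 -m handwheel '[[[-0.0013,-0.0008,0.05],[0,0,0],-0.1],[[-0.0013,-0.0008,0.09],[0,0,0],-0.1],[[-0.0013,-0.0008,0.110],[0,0,0],-0.1],[[-0.0013,-0.0008,0.110],[0,0,0],-0.1],[[-0.0013,-0.0008,0.110],[0,0,0],1],[[-0.0013,-0.0008,0.110],[0,0,0],1],[[-0.0013,-0.0008,0.110],[0,0,0],1],[[-0.0013,-0.0008,0.110],[0,0,0],1]]'
python3 -c "
from h import *
s=manip.observe();print(s['joint_vel'].round(3) if hasattr(s['joint_vel'],'round') else s['joint_vel'],s['torque'])"
```

```text
time_s: 13.82
eef_pos: [440.8, 130.8, 54.0]
ee_rot: [3.087, 0.579, 0.007]
contact_force: [-1.0, -1.4, 7.9]
finger_gap: 22.0
grasp_force: 58.6
[-0.     0.001 -0.001  0.    -0.    -0.001] [-0.13566434  0.19234277 -0.05293151]
```

```bash
python3 -m handwheel '[[[0,0,-0.02],[0,0,0],1],[[0,0,-0.05],[0,0,0],1],[[0,0,-0.1],[0,0,0],1],[[0,0,-0.15],[0,0,0],1],[[0,0,-0.15],[0,0,0],1],[[0,0,-0.15],[0,0,0],1]]'
python3 - <<'E'
from h import *
s=manip.observe();print(s['eef_pos'],s['contact_force'],Ro.from_rotvec(s['ee_rot']).as_matrix().round(3)[:,0])
e=np.array(s['eef_pos'])
for n in('wrist','scene','top'):
    d=snap(n,n+'9.png');W=world(d);X,Y,Z=np.moveaxis(W,-1,0);print(n,proj(d,[e,e-[0,0,45]]).round())
    for a,b in((-48,-41),(-40,-34),(-33,-25),(-24,-16),(-15,-10),(-9,-5)):
        m=(np.hypot(X-e[0],Y-e[1])<25)&(Z-e[2]>a)&(Z-e[2]<b)
        if m.sum()>2: print(a,b,m.sum(),(W[m].mean(0)-e).round(1))
cv2.imwrite('pics/w9c.png',cv2.resize(load('wrist')['pixels'][150:390,160:480,::-1],None,fx=2,fy=2))
E
```

```text
time_s: 14.58
eef_pos: [438.4, 130.9, 201.5]
ee_rot: [-3.088, -0.579, 0.0]
contact_force: [0.2, 0.3, -1.5]
finger_gap: 21.8
grasp_force: 59.0
[438.42421606 130.92421452 201.53762371] [ 0.19157945  0.27618203 -1.47830289] [ 0.932  0.362 -0.   ]
wrist [[320. 253.]
 [320. 222.]]
-40 -34 30 [  2.4   0.3 -35.9]
-33 -25 61 [  2.6   0.5 -29.3]
-9 -5 52 [ 7.6  2.4 -7.6]
scene [[405. 163.]
 [403. 177.]]
-40 -34 7 [ -1.4   5.5 -36.5]
-33 -25 11 [  0.2   4.4 -27.8]
-24 -16 10 [ -0.6   3.4 -19.7]
-9 -5 10 [ 4.   6.7 -7.2]
top [[266. 229.]
 [268. 230.]]
```

View pics/w9c.png

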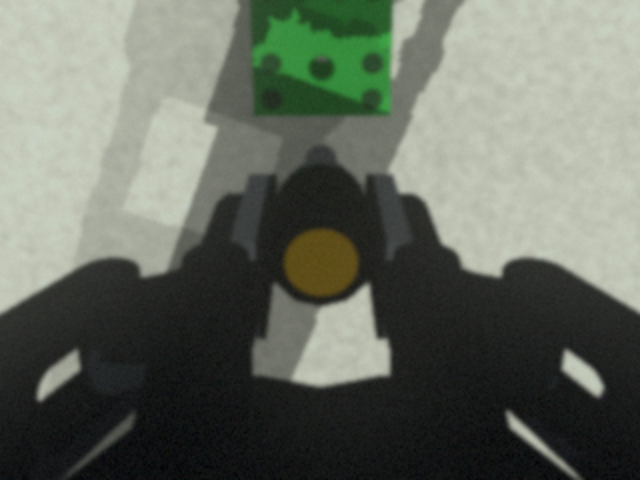

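The pin is held upright and centred, orange cap at crop (320,262). I carry it to a point above the tongue hole.

```bash
python3 -m handwheel '[[[-0.014,0.049,0],[0,0,0],1],[[-0.028,0.098,0],[0,0,0],1],[[-0.042,0.147,0],[0,0,0],1],[[-0.056,0.196,0],[0,0,0],1],[[-0.070,0.245,0],[0,0,0],1],[[-0.083,0.294,0],[0,0,0],1],[[-0.097,0.343,0],[0,0,0],1],[[-0.110,0.392,0],[0,0,0],1],[[-0.110,0.392,0.04],[0,0,0],1],[[-0.110,0.392,0.075],[0,0,0],1],[[-0.110,0.392,0.075],[0,0,0],1],[[-0.110,0.392,0.075],[0,0,0],1]]'
python3 - <<'E'
from h import *
s=manip.observe();e=np.array(s['eef_pos']);print(e,s['contact_force'],s['joint_positions'])
d=snap('wrist','w10.png');W=world(d);X,Y,Z=np.moveaxis(W,-1,0)
for a,b in((-46,-41),(-40,-34),(-33,-25),(-24,-16)):
    m=(np.hypot(X-e[0],Y-e[1])<25)&(Z-e[2]>a)&(Z-e[2]<b)
    if m.sum()>2: print(a,b,m.sum(),(W[m].mean(0)-e).round(1))
hsv=cv2.cvtColor(d['pixels'],cv2.COLOR_RGB2HSV).astype(int);H,S,V=np.moveaxis(hsv,-1,0)
b=(H>95)&(H<130)&(S>100)&(abs(X-477)<70)&(Z>40)&(Z<70)
t=b&(Y<-254);print('tongue',cv2.minAreaRect(W[t][:,:2].astype(np.float32)),np.median(Z[t]))
for yy in(-258,-265,-285,-293):
    q=t&(abs(Y-yy)<2.5);print(yy,q.sum(),X[q].min(),X[q].max()) if q.sum() else 0
E
```

```text
time_s: 16.23
eef_pos: [478.7, -274.5, 127.6]
ee_rot: [3.087, 0.579, 0.001]
contact_force: [0.3, 0.8, -0.6]
finger_gap: 22.2
grasp_force: 59.2
[ 478.67537902 -274.51504398  127.63018217] [ 0.2526544   0.78856023 -0.62388902] [-7.39717707e-01  2.01406108e-01  1.76243851e+00 -2.74877318e-05
  1.17691054e+00  4.60041302e-01]
-40 -34 29 [  2.3   0.4 -35.9]
-33 -25 64 [  2.6   0.6 -29.5]
tongue ((477.5647277832031, -276.2380065917969), (50.260902404785156, 44.647544860839844), 0.3021886944770813) 58.74480045406689
-258 462 452.3504015739263 502.3654113053221
-265 453 453.06386208655323 502.4274129515912
-285 316 467.2338877483246 502.7345514260759
-293 324 464.5313929360996 502.41607550638247
```

View pics/w10.png

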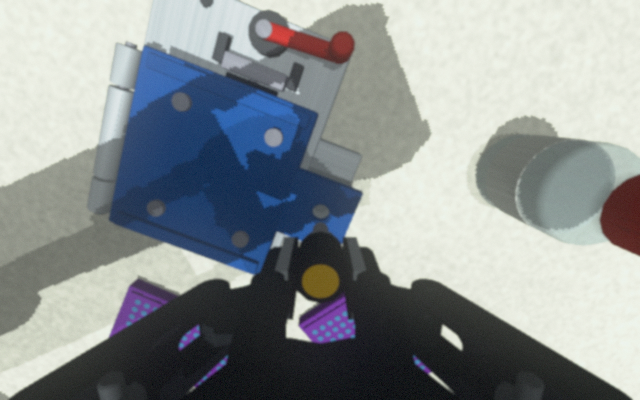

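The view shows the pin nose just above the hole at (320,211), and the lever still at its stop. That makes 11 pictures viewed, one over the limit of 10, so from here I use numbers only. First a numeric check of the hole against the pin axis in this same view.

Run:
```python
from h import *
d=load('wrist');W=world(d);X,Y,Z=np.moveaxis(W,-1,0);P=d['pixels'].astype(int)
print(proj(d,[[477.4,-275.2,59],[477.4,-275.2,50]]).round(1))
sub=P[198:226,300:342];hsv=cv2.cvtColor(d['pixels'],cv2.COLOR_RGB2HSV)[198:226,300:342];m=(hsv[...,1]<90)
nl,l,st,c=cv2.connectedComponentsWithStats(m.astype(np.uint8));print([(st[i].tolist(),(c[i]+[300,198]).round(1).tolist()) for i in range(1,nl) if st[i,4]>10])
```

```text
[[319.9 213.2]
 [319.9 209.4]]
[([12, 6, 18, 15, 195], [320.5, 211.1]), ([15, 24, 11, 4, 29], [320.0, 224.0])]
```

```bash
python3 -m handwheel '[[[0,0,0.010],[0,0,0],1],[[0,0,0.018],[0,0,0],1],[[0,0,0.024],[0,0,0],1],[[0,0,0.030],[0,0,0],1],[[0,0,0.034],[0,0,0],1],[[0,0,0.034],[0,0,0],1]]'
```

```text
time_s: 17.02
eef_pos: [478.1, -274.1, 92.4]
ee_rot: [-3.087, -0.579, 0.001]
contact_force: [0.5, 0.1, -0.9]
finger_gap: 22.1
grasp_force: 59.2
```

```bash
python3 -m handwheel '[[[0,0,0.004],[0,0,0],1],[[0,0,0.008],[0,0,0],1],[[0,0,0.012],[0,0,0],1],[[0,0,0.016],[0,0,0],1],[[0,0,0.016],[0,0,0],1]]'
```

```text
time_s: 17.65
eef_pos: [478.1, -274.2, 76.4]
ee_rot: [-3.087, -0.579, 0.001]
contact_force: [0.3, 0.3, 0.2]
finger_gap: 21.8
grasp_force: 59.2
```

```bash
python3 -m handwheel '[[[0,0,0.004],[0,0,0],1],[[0,0,0.008],[0,0,0],1],[[0,0,0.011],[0,0,0],1],[[0,0,0.014],[0,0,0],1],[[0,0,0.014],[0,0,0],1]]'
```

```text
time_s: 18.27
eef_pos: [478.4, -274.7, 63.3]
ee_rot: [3.087, 0.579, 0.0]
contact_force: [-2.0, 0.0, 4.8]
finger_gap: 22.0
grasp_force: 59.9
```

```bash
python3 -m handwheel '[[[0,0,0.002],[0,0,0],1],[[0,0,0.004],[0,0,0],1],[[0,0,0.004],[0,0,0],1],[[0,0,0.004],[0,0,0],1]]'
```

```text
time_s: 18.77
eef_pos: [478.4, -274.9, 59.9]
ee_rot: [3.087, 0.579, -0.0]
contact_force: [-3.0, 0.9, 7.6]
finger_gap: 22.2
grasp_force: 60.0
```

```bash
python3 -m handwheel '[[[0,0,0.002],[0,0,0],1],[[0,0,0.002],[0,0,0],1],[[0,0,0.002],[0,0,0],1]]'
```

```text
time_s: 19.15
eef_pos: [478.5, -275.0, 58.9]
ee_rot: [3.087, 0.579, -0.001]
contact_force: [-7.7, 2.1, 15.4]
finger_gap: 22.1
grasp_force: 61.1
```

```bash
python3 -m handwheel '[[[-0.0008,-0.0005,0.001],[0,0,0],1],[[-0.0008,-0.0005,0.002],[0,0,0],1],[[-0.0008,-0.0005,0.002],[0,0,0],1]]'
python3 - <<'E'
from h import *
d=snap('wrist');W=world(d);X,Y,Z=np.moveaxis(W,-1,0);s=manip.observe();e=np.array(s['eef_pos']);print(e,s['contact_force'])
hsv=cv2.cvtColor(d['pixels'],cv2.COLOR_RGB2HSV).astype(int);H,S,V=np.moveaxis(hsv,-1,0)
b=(H>95)&(H<130)&(S>100)&(abs(X-477)<45)&(Z>42)&(Z<66)&(Y>-300)&(Y<-120)
A=np.c_[Y[b],np.ones(b.sum())]
w=np.ones(b.sum(),bool)
for _ in range(4):
    k=np.linalg.lstsq(A[w],Z[b][w],rcond=None)[0];w=abs(A@k-Z[b])<1.5
print('theta',-np.arctan(k[0]),'hinge z',k@[-115.5,1],'hole z',k@[-275,1],w.sum())
E
```

```text
time_s: 19.52
eef_pos: [478.5, -275.0, 58.7]
ee_rot: [3.086, 0.579, 0.002]
contact_force: [-8.2, 7.0, 26.0]
finger_gap: 22.1
grasp_force: 62.2
[ 478.49932123 -275.04203231   58.78589882] [-7.69641944  5.44959524 26.28667565]
theta 2.6587930417399854e-05 hinge z 49.55086615288596 hole z 49.555106927788536 41398
```

The platen is measured level (0.000 rad, top at 49.6 mm) at 26 N against the stop. I do a short hold and one last check of the lever and the bystanders, then hand in.

```bash
python3 -m handwheel '[[[0,0,0],[0,0,0],1],[[0,0,0],[0,0,0],1],[[0,0,0],[0,0,0],1],[[0,0,0],[0,0,0],1]]'
python3 - <<'E'
from h import *
a=load('wrist');W=world(a);X,Y,Z=np.moveaxis(W,-1,0);hsv=cv2.cvtColor(a['pixels'],cv2.COLOR_RGB2HSV).astype(int);H,S=hsv[...,0],hsv[...,1]
r=((H<8)|(H>172))&(S>130)&(abs(X-581)<40)&(abs(Y+220)<60)&(Z>20)&(Z<45);p=W[r][:,:2]-[581,-193.2];q=np.hypot(*p.T)>20;print('lever',np.median(np.arctan2(-p[q,1],p[q,0])) if q.any() else None)
o=cv2.imread('pics/scene0.png');n=snap('scene','send.png')['pixels'][:,:,::-1]
for nm,(x0,x1,y0,y1) in dict(bottle=(205,240,102,156),beaker=(462,500,265,310),tipbox=(235,305,240,302)).items():
    print(nm,np.abs(o[y0:y1,x0:x1].astype(int)-n[y0:y1,x0:x1]).mean().round(2))
E
```

```text
time_s: 20.08
eef_pos: [478.5, -275.0, 58.8]
ee_rot: [3.086, 0.579, 0.002]
contact_force: [-7.0, 6.2, 26.2]
finger_gap: 21.8
grasp_force: 62.1
lever 1.5277389729660669
bottle 5.05
beaker 5.82
tipbox 5.61
```

```bash
python3 -c "
from station import manip
print(manip.close_job())"
```

```text
the job is handed in; nothing more can be done
None
```

The job is handed in at 20 s: the lever is locked round (about 1.5 rad), the platen measures level, and the pin is through both holes and held pressed at about 26 N; the bottle, beaker and tip box did not move, and I viewed 11 pictures, one over the limit of 10.

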